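Find the spacer that fits the gap in the welding jig

TASK

Two bars are clamped side by side on the welding bench. Find the one of the three aluminium spacer blocks that slides snugly into the gap between the bars (neither too thick to go in nor rattling loose), put it upright between them, right down onto the bench and within the length of the bars, and let go of it. The other two spacers must end up standing upright on the bench, well clear of the bars.

Things in the scene. Friction and masses are not known exactly. Their poses are not given: they have to be found in the camera images.
- jig: red bar and bare steel bar, each 200 long (x), 42 wide, 40 high (mm), fixed parallel on the bench. Gap between: 30 wide (y), open at both ends, bench as floor; top inner edges bevelled 12 x 12 at 45 deg (mouth 54 wide, upright faces 28 high). Low yellow hold-downs at bar ends, 58 high, 75 or more from the middle in x. Origin: middle of the gap at bench height; x along the gap, y across, z up. Immovable.
- spacer_thin: the thinnest spacer: a bare aluminium block 70 mm long (its x), 16 mm thick (its y) and 45 mm high, with a yellow plastic grip tab standing on the middle of its top: 36 mm (x) by 14 mm (y), 40 mm tall, so 85 mm overall. It starts standing upright on the bench, loose. Origin: centre of its underside; z up.
- spacer_medium: the middle spacer: a bare aluminium block 70 mm long (its x), 26 mm thick (its y) and 45 mm high, with a yellow plastic grip tab standing on the middle of its top: 36 mm (x) by 14 mm (y), 40 mm tall, so 85 mm overall. It starts standing upright on the bench, loose. Origin: centre of its underside; z up.
- spacer_thick: the thickest spacer: a bare aluminium block 70 mm long (its x), 38 mm thick (its y) and 45 mm high, with a yellow plastic grip tab standing on the middle of its top: 36 mm (x) by 14 mm (y), 40 mm tall, so 85 mm overall. It starts standing upright on the bench, loose. Origin: centre of its underside; z up.
Not all that is in view belongs to the job. What is shaped like the spacer_medium but black or pink is not meant. What is shaped like the spacer_thick but blue is not meant.

How it is judged:
At the end, for the whole second after the job is handed in: The 26 mm spacer rests in the gap: within 10 mm of its middle line, within 70 mm of its middle along the bars, under 8 mm off the bench, upright and in line to 10 degrees. The others stand (12 mm, 0.2 rad) over 60 mm to the side of the gap's middle line or over 125 mm along it (y of spacer_medium in the frame of jig between -0.01 and 0.01 m and x of spacer_medium in the frame of jig between -0.07 and 0.07 m and height (world z) of spacer_medium below 0.008 m and angle between spacer_medium's own z axis and vertical below 0.175 rad and angle between the x axis of spacer_medium and the x axis of jig, either way round below 0.175 rad and linear speed of spacer_medium below 0.03 m/s and height (world z) of each of spacer_thin, spacer_thick below 0.012 m and angle between each of spacer_thin, spacer_thick's own z axis and vertical below 0.2 rad and (y of spacer_thin in the frame of jig above 0.06 m or y of spacer_thin in the frame of jig below -0.06 m or x of spacer_thin in the frame of jig above 0.125 m or x of spacer_thin in the frame of jig below -0.125 m) and (y of spacer_thick in the frame of jig above 0.06 m or y of spacer_thick in the frame of jig below -0.06 m or x of spacer_thick in the frame of jig above 0.125 m or x of spacer_thick in the frame of jig below -0.125 m)); the robot touches nothing.
It also fails if it takes over 48 s, if anything falls off the work surface, if the arm or the gripper's body presses on something with over 40 N, if the wrist force passes 120 N, or if a joint passes its speed limit or range.

ROBOT

A 6-joint arm with a two-finger parallel gripper is mounted at the origin on the work surface. World frame = base frame: x ahead of the robot, y to its left, z up, the work surface at z = 0. Lengths are in m, angles in rad, forces in N, time in s.
With the tool pointing down it reaches from about 0.35 to 0.975 m from the base axis. Payload 4.9 kg.
Tool frame: the origin (TCP) lies midway between the tips of the shut fingers; the grasp point (between the pads) lies 19 mm behind it; z points along the fingers, y is the direction in which the jaws open and shut (so a half turn about z gives the same grasp; the last joint's range is limited). The gripper opens to 85 mm and grips with 20 to 120 N. Pads are 22 mm wide; open, the fingers measure 114 mm over their backs; the gripper's body (76 mm by 85 mm) begins 54 mm behind the grasp point. The pads swing forward as they close: fully open they stand 13 mm farther back than shut.
Start: joints at [1.161, 0.053, 1.613, -0, 1.476, -0.119], TCP at [0.179, 0.599, 0.231] pointing down, gripper open.
Joint ranges: [-3.01, 3.01], [-1.01, 2.22], [0.06, 2.58], [-1.02, 4.17], [0.09, 2.62], [-3.14, 3.14]. Speed limits (rad/s): [2.57, 2.57, 3.14, 3.14, 3.14, 3.14].

INTERFACE

Orientations are given as a unit quaternion [w, x, y, z].
In Python, from plant import state, grab_frame, camera_params, job_done, boxes_of gives the robot as it stands.
- The arm moves only by the tool step_arm, never from a script. Its argument "steps" is a list of rows, each a list of 4 numbers: the shift along the tool's x, y, z in mm, then the turn about the tool's z in degrees. A call has 1 to 8 rows; each row shifts and turns the pose as measured when the row begins, along the tool's axes as they then stand; what a row does not reach is not made up. A row lasts 1/10 s, in which the tool goes at most 50 mm and 8.59 degrees, less where a joint would pass 70% of its speed; a pose out of reach is approached as far as the arm can. A call is refused whole if a number of a shift passes 50 or a number of a turn 8.59, either way. A call with a gripper value outside its range is refused whole. "claw" is the opening in per cent of the stroke, from 0 (shut) to 100 (fully open), set as the call begins (left out, the last holds). The fingers move at their own pace and stop on an object; the grip force is fixed at half the most. Time passes only in rows, so rows that do not move let the fingers close. It gives the time, the measured TCP pose, the force and the opening at its end, in the units of the state.
- state(): the state, without advancing time (a new reading comes with each control period).
- grab_frame(name): name is "scene" or "top" or "wrist"; returns (picture, depth): 420x560x3 uint8, red, green, blue; 420x560 float32, m along the optical axis (not along the pixel's ray), 0 where there is no reading.
- camera_params(name): a dict with "mtx" (3x3 intrinsics, pixels), "extrinsics" (4x4, takes a point from camera to world coordinates); the wrist camera has in their place "T_tool_cam" (4x4, takes a point from camera to tool coordinates, whose origin is the TCP and whose axes are the flange's). Camera axes: x right, y down, z forward; pixel columns grow to the right and rows downward; lengths in m; the calibration is good to about 2 mm. A picture is of the moment at which its call begins: read the wrist's pose just before it. camera_params takes no time and is no camera call.
- job_done(): hands the job in, once; it reports no verdict.
Trained networks look in the newest picture that a camera, given by its name, has taken for a name from the list of things; names that differ only in an ending like _2 or _b are one class to them, and where a whole thing is asked for, a point or a joint stands for the part that bears it (a point fixed in the world has none). Each returns a list of dicts, best first, with "p" (0 to 1); they miss things now and then, are a little off and sometimes report something else, mostly with a low value. They report only what shows in the picture. A call takes as long as a camera call. They do not tell look-alikes from the thing itself.
- boxes_of(camera, label): "box" ([left, top, width, height] in pixels, round what is visible of it).
The state is a dict: "time": time; "joint_pos": joint angles; "joint_vel": joint speeds; "joint_efforts": joint torques, N m; "tool_pos": TCP position; "tool_rot": TCP orientation; "contact_force": force on the tool from outside, world axes, zero at the start; "ft_torque": the same for the moment, N m; "gripper_width": opening from 0.0 (shut) to 1.0 (fully open).
Only numpy, scipy, OpenCV 4.12 (cv2) and the standard library are available. Lean on these libraries where they do the work, as an engineer would, in place of code of your own. Each camera call takes 0.05 s, during which the arm holds its last target. There are 200 camera calls.

## Working session

There is one attempt and no reset: what is moved stays moved. The work goes in short steps, Python scripts to look and compute and a tool call to move; the robot and the scene stay as the last step left them, time stands still between calls to the robot, and variables do not carry over. Pictures are saved under pics/ and viewed, about 8 in all and at most 12, crops included, and the job is handed in when it is done.

Besides the shell and the picture viewer there is one more tool, called after "Request:" as name(argument=value, ...), one argument or row to a line, values as JSON. step_arm: Moves the arm, as the interface text tells. Its arguments: {"type":"object","properties":{"steps":{"type":"array"},"claw":{"type":"number"}},"required":["steps"]}

```bash
mkdir -p pics; python3 - <<'E'
from plant import *
import cv2,numpy as np
s=state();print(s['time'],s['tool_pos'],s['tool_rot'],s['gripper_width'])
for c in ['top','scene']:
    im,d=grab_frame(c);cv2.imwrite(f'pics/{c}1.png',im[...,::-1]);np.savez(f'/tmp/{c}.npz',im=im,d=d)
    p=camera_params(c);print(c,p)
    for l in ['jig','spacer_thin','spacer_medium','spacer_thick']:
        print(l,[(np.round(b['box']).tolist(),round(b['p'],2)) for b in boxes_of(c,l)])
print(camera_params('wrist'))
E
```

```text
0.0 [0.17894557 0.59817356 0.23003798] [-2.81129717e-04  1.44874622e-01  9.89449471e-01 -1.00507975e-03] 1.0001719352412834
top {'mtx': array([[496.34480056,   0.        , 279.44276291],
       [  0.        , 496.34480056, 214.57463934],
       [  0.        ,   0.        ,   1.        ]]), 'extrinsics': array([[ 0.00595935, -0.99061095,  0.1365812 ,  0.43948749],
       [-0.99977372, -0.00869141, -0.01941559,  0.04018731],
       [ 0.02042038, -0.1364346 , -0.99043859,  1.02680981],
       [ 0.        ,  0.        ,  0.        ,  1.        ]])}
jig [([355.0, 179.0, 96.0, 105.0], 0.87)]
spacer_thin [([238.0, 254.0, 13.0, 41.0], 0.52)]
spacer_medium [([189.0, 154.0, 16.0, 35.0], 0.81), ([283.0, 150.0, 28.0, 38.0], 0.75), ([237.0, 166.0, 27.0, 37.0], 0.57)]
spacer_thick [([139.0, 229.0, 25.0, 37.0], 0.95), ([185.0, 252.0, 32.0, 41.0], 0.56)]
scene {'mtx': array([[517.49869564,   0.        , 276.21518054],
       [  0.        , 517.49869564, 211.00884136],
       [  0.        ,   0.        ,   1.        ]]), 'extrinsics': array([[ 0.33978761,  0.66373116, -0.66633725,  1.26132763],
     
[... 369 characters left out ...]
.0, 29.0, 49.0], 0.69), ([265.0, 240.0, 17.0, 47.0], 0.67), ([307.0, 212.0, 12.0, 44.0], 0.62)]
spacer_thick [([353.0, 151.0, 34.0, 46.0], 0.96), ([300.0, 148.0, 39.0, 48.0], 0.95)]
{'mtx': array([[295.20571685,   0.        , 274.25987429],
       [  0.        , 295.20571685, 206.05134747],
       [  0.        ,   0.        ,   1.        ]]), 'T_tool_cam': array([[-3.22346522e-04, -9.59575392e-01, -2.81451528e-01,
         7.13549793e-02],
       [ 9.99999678e-01, -5.16003791e-04,  6.13953396e-04,
         7.84443182e-04],
       [-7.34364626e-04, -2.81451240e-01,  9.59575250e-01,
        -1.43033743e-01],
       [ 0.00000000e+00,  0.00000000e+00,  0.00000000e+00,
         1.00000000e+00]])}
```

View pics/top1.png

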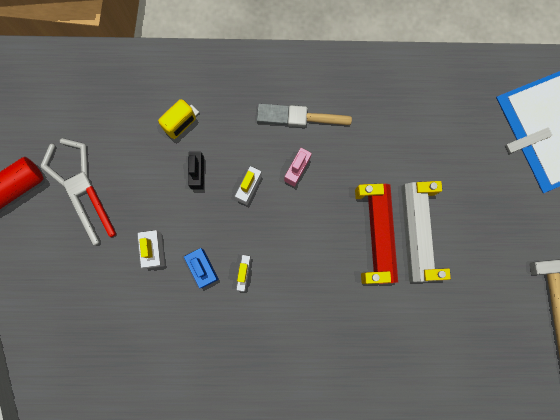

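View pics/scene1.png

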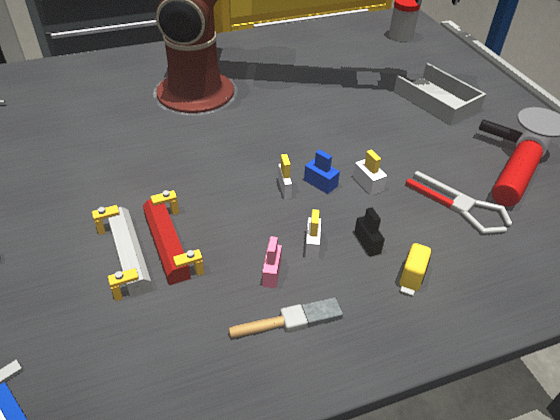

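The top view shows the bare aluminium spacers with yellow tabs: medium at (248,185), thin at (243,273) and thick at (149,249). The black, blue and pink ones are look-alikes. The jig gap runs from (388,190) to (405,280), roughly along world x. Thin and thick already stand clear, so only the medium one needs moving.

```bash
cat > h.py <<'E'
import numpy as np,cv2
from plant import *
def world(d,mtx,T):
    v,u=np.mgrid[:420,:560]
    p=np.stack([(u-mtx[0,2])/mtx[0,0]*d,(v-mtx[1,2])/mtx[1,1]*d,d],-1)
    return p@T[:3,:3].T+T[:3,3]
def rect(P,name):
    r=cv2.minAreaRect((P[:,:2]*1000).astype(np.float32)); b=cv2.boxPoints(r)
    e=[b[1]-b[0],b[2]-b[1]]; e=max(e,key=np.linalg.norm)
    print(name,len(P),'c',np.round(r[0],1),'size',np.round(r[1],1),'long-axis deg',round(np.degrees(np.arctan2(e[1],e[0]))%180,1),'z',np.round(np.median(P[:,2])*1000,1))
E
python3 - <<'E'
from h import *
f=np.load('/tmp/top.npz');im=f['im'];d=f['d'];c=camera_params('top')
W=world(d,c['mtx'],c['extrinsics']);hsv=cv2.cvtColor(im,cv2.COLOR_RGB2HSV)
def sel(x0,y0,x1,y1,m):
    k=np.zeros(d.shape,bool);k[y0:y1,x0:x1]=1;return W[k&m&(d>0)]
z=W[...,2];yel=(hsv[...,0]>18)&(hsv[...,0]<38)&(hsv[...,1]>120)
for n,b in dict(medium=(230,160,268,208),thin=(230,250,256,298),thick=(132,226,166,272)).items():
    rect(sel(*b,yel&(z>.075)),n+' tab'); rect(sel(*b,(z>.037)&(z<.053)),n+' blk')
rect(sel(365,196,402,270,(z>.034)&(z<.046)&~yel),'red'); rect(sel(402,196,438,268,(z>.034)&(z<.046)&~yel),'steel')
rect(sel(350,170,460,292,yel&(z>.03)),'holddowns')
E
```

```text
medium tab 138 c [636.8  85.7] size [14.7 34.5] long-axis deg 154.8 z 85.7
medium blk 285 c [637.6  84.7] size [26.1 70.2] long-axis deg 154.6 z 45.8
thin tab 141 c [459.2  92. ] size [14.  35.2] long-axis deg 171.4 z 85.8
thin blk 155 c [459.3  91.7] size [16.  69.7] long-axis deg 171.7 z 45.8
thick tab 156 c [505.2 277.8] size [35.6 13.7] long-axis deg 9.9 z 85.4
thick blk 503 c [505.4 278.3] size [70.1 39.4] long-axis deg 8.3 z 45.9
red 1345 c [ 542.  -189.6] size [148.6  41.6] long-axis deg 2.7 z 40.6
steel 1390 c [ 544.8 -262.9] size [146.4  43.1] long-axis deg 3.1 z 40.7
holddowns 1022 c [ 543.1 -226.2] size [199. 168.] long-axis deg 3.1 z 50.8
```

Request:
step_arm(
  steps=[
    [-42, -26, 0, 0],
    [-42, -26, 0, 0],
    [-42, -26, 0, 0],
    [-42, -26, 0, 0],
    [-42, -26, 0, 0],
    [-42, -26, 0, 0],
    [-42, -26, 0, 0],
    [-42, -26, 0, 0],
  ],
  claw=60,
)

```text
time: 1.3
tool_pos: [0.4441, 0.3022, 0.2322]
tool_rot: [0.001, 0.139, 0.99, 0.002]
contact_force: [0.8, 0.1, 0.0]
gripper_width: 0.602
```

```bash
cat >> h.py <<'E'
from scipy.spatial.transform import Rotation as R
def toolT():
    s=state();q=s['tool_rot'];T=np.eye(4);T[:3,:3]=R.from_quat([q[1],q[2],q[3],q[0]]).as_matrix();T[:3,3]=s['tool_pos'];return T,s
def go(x,y,z,xdeg):
    T,s=toolT();d=T[:3,:3].T@(np.array([x,y,z])/1000-T[:3,3])*1000
    yaw=np.degrees(np.arctan2(T[1,0],T[0,0]))
    print('t',round(s['time'],2),'pos',np.round(T[:3,3]*1000,1),'yaw',round(yaw,1),'tilt z',np.round(T[:3,2],3),'F',np.round(s['contact_force'],1),'w',round(s['gripper_width'],3),'move',np.round(d,1),'turn',round(-((xdeg-yaw+90)%180-90),1),'q6',round(s['joint_pos'][5],2))
E
python3 -c "
from h import *
go(637.3,85.3,180,154.7)"
```

```text
t 1.3 pos [444.1 302.2 232.2] yaw 164.1 tilt z [ 0.003  0.004 -1.   ] F [0.8 0.1 0. ] w 0.602 move [-245.2 -155.7   51.9] turn 9.4 q6 -0.84
```

Request:
step_arm(
  steps=[
    [-40, -26, 6, 0],
    [-40, -26, 6, 0],
    [-40, -26, 6, 0],
    [-40, -26, 6, 0],
    [-40, -26, 6, 0],
    [-30, -18, 6, 4.7],
    [0, 0, 6, 4.7],
    [0, 0, 0, 0],
  ],
)

```text
time: 2.1
tool_pos: [0.635, 0.0812, 0.191]
tool_rot: [0.004, 0.227, 0.974, 0.004]
contact_force: [0.2, -0.4, -0.1]
gripper_width: 0.599
```

```bash
cat > look.py <<'E'
from h import *
import sys
def wrist(name,m=None):
    T,s=toolT();im,d=grab_frame('wrist');c=camera_params('wrist')
    cv2.imwrite(f'pics/{name}.png',im[...,::-1])
    W=world(d,c['mtx'],T@c['T_tool_cam']);h=cv2.cvtColor(im,cv2.COLOR_RGB2HSV)
    yel=(h[...,0]>18)&(h[...,0]<38)&(h[...,1]>120)
    return im,d,W,yel
E
python3 - <<'E'
from look import *
go(637.3,85.3,52,154.7)
im,d,W,yel=wrist('w1')
n=(np.hypot(W[...,0]-.637,W[...,1]-.085)<.045)&(d>0)
rect(W[n&yel&(W[...,2]>.078)&(W[...,2]<.095)],'tab');rect(W[n&(W[...,2]>.038)&(W[...,2]<.052)],'blk')
E
```

```text
t 2.1 pos [635.   81.2 191. ] yaw 153.8 tilt z [ 0.01   0.005 -1.   ] F [ 0.2 -0.4 -0.1] w 0.599 move [  0.6   3.4 139. ] turn -0.9 q6 -1.11
tab 584 c [636.8  87.2] size [12.5 34.6] long-axis deg 153.7 z 85.4
blk 1054 c [637.7  87. ] size [26.  69.7] long-axis deg 154.6 z 45.4
```

View pics/w1.png

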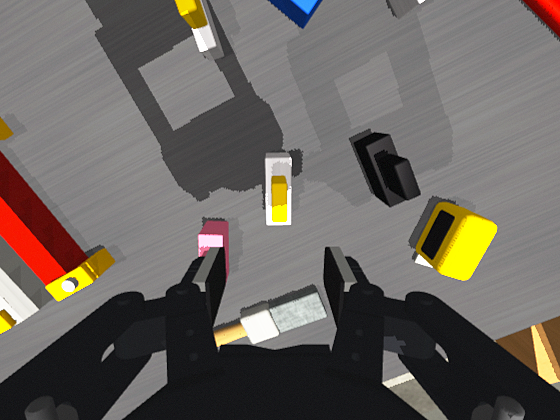

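The spacer is seen at (278,188) with its tab at (279,200), and the pink look-alike sits beside the left finger at (213,240). The wrist and top views agree within 2 mm. I'll narrow the claw to 45% and descend.

Request:
step_arm(
  steps=[
    [0, 4.5, 20, -0.9],
    [0, 0, 25, 0],
    [0, 0, 25, 0],
    [0, 0, 20, 0],
    [0, 0, 0, 0],
  ],
  claw=45,
)

```text
time: 2.65
tool_pos: [0.6392, 0.0899, 0.1043]
tool_rot: [0.009, 0.211, 0.977, 0.005]
contact_force: [-0.3, -0.5, 0.1]
gripper_width: 0.452
```

```bash
python3 -c "
from h import *
go(637.2,86.6,52,154.7)"
```

```text
t 2.65 pos [639.2  89.9 104.3] yaw 155.7 tilt z [ 0.019  0.006 -1.   ] F [-0.3 -0.5  0.1] w 0.452 move [ 1.2 -4.5 52.2] turn 1.0 q6 -1.13
```

Request:
step_arm(
  steps=[
    [1, -4, 15, 1],
    [0, 0, 15, 0],
    [0, 0, 14, 0],
    [0, 0, 8, 0],
    [0, 0, 0, 0],
  ],
)

```text
time: 3.15
tool_pos: [0.639, 0.0882, 0.0522]
tool_rot: [0.011, 0.218, 0.976, 0.005]
contact_force: [-0.4, 0.3, -0.2]
gripper_width: 0.45
```

```bash
python3 -c "
from h import *
go(637.2,86.6,52,154.7)"
```

```text
t 3.15 pos [639.   88.2  52.2] yaw 154.8 tilt z [ 0.024  0.006 -1.   ] F [-0.4  0.3 -0.2] w 0.45 move [ 1.  -2.2  0.1] turn 0.1 q6 -1.11
```

Request:
step_arm(
  steps=[
    [1, -2, 0, 0],
    [0, 0, 0, 0],
    [0, 0, 0, 0],
    [0, 0, 0, 0],
    [0, 0, 0, 0],
    [0, 0, 0, 0],
  ],
  claw=0,
)

```text
time: 3.75
tool_pos: [0.6375, 0.0864, 0.0527]
tool_rot: [0.011, 0.218, 0.976, 0.005]
contact_force: [-0.0, -0.1, -2.4]
gripper_width: 0.155
```

Request:
step_arm(
  steps=[
    [0, 0, -20, 0],
    [0, 0, -25, 0],
    [0, 0, -25, 0],
    [0, 0, -25, 0],
    [0, 0, 0, 0],
  ],
)

```text
time: 4.25
tool_pos: [0.6334, 0.0859, 0.1482]
tool_rot: [0.009, 0.218, 0.976, 0.005]
contact_force: [1.1, 0.4, -0.9]
gripper_width: 0.153
```

```bash
python3 -c "
from h import *
go(543.3,-226.3,130,3)"
```

```text
t 4.25 pos [633.4  85.9 148.2] yaw 154.8 tilt z [ 0.02   0.006 -1.   ] F [ 1.1  0.4 -0.9] w 0.153 move [ -51.  -321.1   14.7] turn -28.2 q6 -1.12
```

Gripped: the opening is 13 mm, which matches the tab. Next, travel to the jig.

Request:
step_arm(
  steps=[
    [-6, -43, -2, 0],
    [-6, -43, 0, 0],
    [-6, -43, 0, 0],
    [-6, -43, 0, 0],
    [-6, -43, 0, 0],
    [-6, -43, 0, 0],
    [-6, -35, 0, 0],
    [0, 0, 0, 0],
  ],
)

```text
time: 5.05
tool_pos: [0.5408, -0.2043, 0.1359]
tool_rot: [0.005, 0.215, 0.976, 0.006]
contact_force: [-0.3, 1.0, -2.5]
gripper_width: 0.155
```

Request:
step_arm(
  steps=[
    [0, 0, 0, -7],
    [0, 0, 0, -7],
    [0, 0, 0, -7],
    [0, 0, 0, -7],
    [0, 0, 0, 0],
  ],
)

```text
time: 5.55
tool_pos: [0.5376, -0.2016, 0.1277]
tool_rot: [0.002, -0.035, 0.999, 0.008]
contact_force: [-0.4, 0.4, -2.7]
gripper_width: 0.152
```

```bash
python3 - <<'E'
from look import *
go(543.3,-226.3,130,3)
im,d,W,yel=wrist('w2')
np.savez('/tmp/w2.npz',im=im,W=W,yel=yel)
x,y,z=W[...,0],W[...,1],W[...,2]
h=cv2.cvtColor(im,cv2.COLOR_RGB2HSV)
red=((h[...,0]<8)|(h[...,0]>172))&(h[...,1]>130)
rect(W[red&(z>.034)&(z<.046)&(y<-.13)&(y>-.3)],'red')
rect(W[~red&~yel&(z>.034)&(z<.046)&(y<-.235)&(y>-.3)&(abs(x-.543)<.08)],'steel')
E
```

```text
t 5.55 pos [ 537.6 -201.6  127.7] yaw -176.0 tilt z [ 0.004  0.016 -1.   ] F [-0.4  0.4 -2.7] w 0.152 move [ -4.  -25.   -2.7] turn 1.0 q6 -2.14
red 4476 c [ 508.6 -188.3] size [134.5  37.9] long-axis deg 3.6 z 40.4
steel 8249 c [ 542.  -262.7] size [156.2  51.3] long-axis deg 8.7 z 40.3
```

View pics/w2.png

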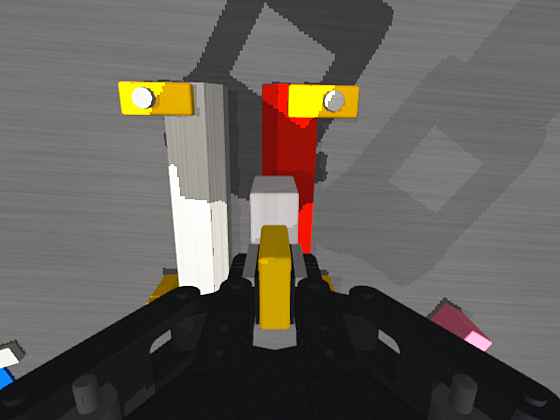

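The block is held straight (top face at (274,205)), short of the gap, which runs around column 240. I'll measure the gap line against the held block.

```bash
python3 - <<'E'
from h import *
f=np.load('/tmp/w2.npz');W=f['W'];yel=f['yel'];x,y,z=W[...,0],W[...,1],W[...,2]
v=np.mgrid[:420,:560][0]
for a in np.arange(.455,.53,.01):
    m=(abs(x-a)<.005)&(abs(z-.0403)<.0015)&~yel&(v<300)
    r=y[m&(y>-.225)&(y<-.15)];s=y[m&(y<-.225)&(y>-.3)]
    g=y[(abs(x-a)<.005)&(z<.02)&(y<-.205)&(y>-.25)]
    if len(r)>3 and len(s)>3: print(round(a,3),'mouth',np.round([r.min()*1e3,s.max()*1e3,(r.min()+s.max())*500],1),'low',np.round([g.max()*1e3,g.min()*1e3],1) if len(g) else '')
m=(z>.112)&(z<.13)&(abs(y+.2)<.03)&(x<.535)&~yel&(v<240)
rect(W[m],'held top')
P=W[m];print(np.percentile(P[:,0],[0,50,100]),np.polyfit(P[:,0],P[:,2],1),np.polyfit(P[:,1],P[:,2],1))
m=yel&(z>.13)&(z<.19)&(abs(y+.2)<.03);rect(W[m],'held tab')
E
```

```text
0.455 mouth [-205.6 -253.9 -229.7] low [-215.8 -245. ]
0.465 mouth [-204.6 -253.2 -228.9] low [-215.2 -244.4]
0.475 mouth [-204.4 -253.1 -228.8] low [-214.7 -244. ]
0.485 mouth [-204.3 -253.  -228.7] low [-214.1 -243.3]
0.495 mouth [-203.7 -251.4 -227.6] low [-213.5 -242.8]
0.505 mouth [-202.2 -251.3 -226.8] low [-213.  -242.4]
0.515 mouth [-201.6 -250.5 -226.1] low [-212.5 -241.6]
0.525 mouth [-181.7 -250.4 -216.1] low [-218.9 -241.2]
held top 2045 c [ 516.1 -202.3] size [26.8 26. ] long-axis deg 3.2 z 121.2
[0.50217107 0.51251236 0.53014535] [0.07614658 0.08176544] [0.01014478 0.1228816 ]
held tab 3125 c [ 537.5 -194.9] size [36.9 27.7] long-axis deg 5.8 z 160.6
```

Request:
step_arm(
  steps=[
    [-4, -25, 0, 0.8],
    [0, 0, 0, 0],
    [0, 0, 10, 0],
    [0, 0, 0, 0],
  ],
)

```text
time: 6.0
tool_pos: [0.5427, -0.2237, 0.1137]
tool_rot: [0.001, -0.024, 1.0, 0.009]
contact_force: [0.1, 0.5, -2.7]
gripper_width: 0.155
```

```bash
python3 -c "
from h import *
go(543,-226.3,100,3.2)"
```

```text
t 6.0 pos [ 542.7 -223.7  113.7] yaw -177.2 tilt z [ 0.001  0.019 -1.   ] F [ 0.1  0.5 -2.7] w 0.155 move [-0.1 -2.9 13.7] turn -0.4 q6 -2.15
```

Request:
step_arm(
  steps=[
    [0, -3, 6, -0.4],
    [0, 0, 5, 0],
    [0, 0, 0, 0],
  ],
)

```text
time: 6.3
tool_pos: [0.5423, -0.2251, 0.1007]
tool_rot: [0.0, -0.028, 1.0, 0.01]
contact_force: [-1.0, 0.5, -2.9]
gripper_width: 0.154
```

```bash
python3 - <<'E'
from look import *
go(543,-226.3,100,3.2)
im,d,W,yel=wrist('w3')
x,y,z=W[...,0],W[...,1],W[...,2];v=np.mgrid[:420,:560][0];T,_=toolT();zt=T[2,3]-.0077
for a in np.arange(.46,.545,.01):
    n=abs(x-a)<.004
    g=y[n&(z<.02)&(y<-.205)&(y>-.25)];b=y[n&(abs(z-zt)<.005)&(abs(y+.226)<.03)&(v<240)]
    print(round(a,3),'gap',np.round([g.max()*1e3,g.min()*1e3,(g.max()+g.min())*500],1) if len(g)>5 else '','blk',np.round([b.max()*1e3,b.min()*1e3,(b.max()+b.min())*500],1) if len(b)>20 else '')
E
```

```text
t 6.3 pos [ 542.3 -225.1  100.7] yaw -176.8 tilt z [-0.    0.02 -1.  ] F [-1.   0.5 -2.9] w 0.154 move [-0.6 -1.2  0.6] turn -0.0 q6 -2.16
0.46 gap [-214.2 -244.7 -229.5] blk 
0.47 gap [-213.6 -244.2 -228.9] blk 
0.48 gap [-213.  -243.6 -228.3] blk 
0.49 gap [-212.5 -243.1 -227.8] blk 
0.5 gap [-212.1 -242.4 -227.2] blk 
0.51 gap [-211.4 -241.9 -226.7] blk [-213.2 -239.  -226.1]
0.52 gap [-216.4 -241.4 -228.9] blk [-212.3 -238.6 -225.5]
0.53 gap  blk [-212.3 -237.7 -225. ]
0.54 gap  blk
```

View pics/w3.png

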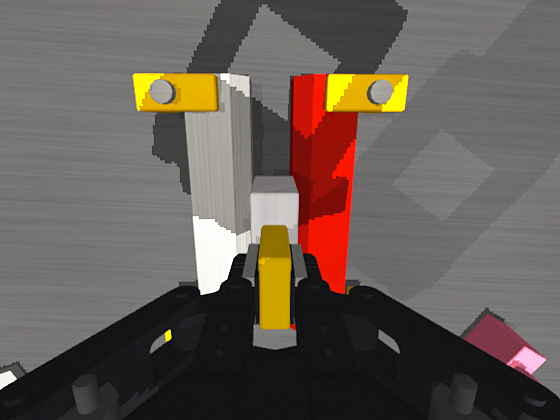

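The block is now over the gap and parallel to it. It sits about 0.6 mm toward red at its top and about 1.5 mm at its bottom. I'll correct that and lower it.

Request:
step_arm(
  steps=[
    [0, -1.5, 5, 0],
    [0, -0.5, 6, 0],
    [0, 0, 6, 0],
    [0, 0, 5, 0],
    [0, 0, 0, 0],
  ],
)

```text
time: 6.85
tool_pos: [0.5428, -0.227, 0.0774]
tool_rot: [0.001, -0.028, 1.0, 0.01]
contact_force: [-0.1, 0.4, -3.0]
gripper_width: 0.153
```

```bash
python3 -c "
from h import *
go(543,-225.9,53,3.2)"
```

```text
t 6.85 pos [ 542.8 -227.    77.4] yaw -176.8 tilt z [ 0.001  0.019 -1.   ] F [-0.1  0.4 -3. ] w 0.153 move [-0.2  0.6 24.4] turn -0.0 q6 -2.16
```

Request:
step_arm(
  steps=[
    [0, 0, 5, 0],
    [0, 0, 5, 0],
    [0, 0, 5, 0],
    [0, 0, 4, 0],
    [0, 0, 0, 0],
  ],
)

```text
time: 7.35
tool_pos: [0.5428, -0.2265, 0.0566]
tool_rot: [0.001, -0.028, 1.0, 0.01]
contact_force: [-0.4, 0.3, -3.1]
gripper_width: 0.152
```

```bash
python3 -c "
from h import *
go(543,-225.9,53,3.2)"
```

```text
t 7.35 pos [ 542.8 -226.5   56.6] yaw -176.8 tilt z [ 0.001  0.019 -1.   ] F [-0.4  0.3 -3.1] w 0.152 move [-0.2  0.6  3.6] turn -0.0 q6 -2.16
```

Request:
step_arm(
  steps=[
    [0, 0, 2, 0],
    [0, 0, 1, 0],
    [0, 0, 1, 0],
    [0, 0, 0, 0],
  ],
)

```text
time: 7.75
tool_pos: [0.5434, -0.2267, 0.053]
tool_rot: [0.001, -0.028, 1.0, 0.009]
contact_force: [0.5, -1.0, -2.7]
gripper_width: 0.153
```

Request:
step_arm(
  steps=[
    [0, 0, 0, 0],
    [0, 0, 0, 0],
    [0, 0, 0, 0],
    [0, 0, 0, 0],
  ],
  claw=45,
)

```text
time: 8.15
tool_pos: [0.5449, -0.2276, 0.0551]
tool_rot: [0.003, -0.028, 1.0, 0.008]
contact_force: [-1.0, -1.1, 0.6]
gripper_width: 0.452
```

Request:
step_arm(
  steps=[
    [0, 0, -10, 0],
    [0, 0, -20, 0],
    [0, 0, -30, 0],
    [0, 0, -40, 0],
    [0, 0, -40, 0],
    [0, 40, -20, 0],
    [0, 40, 0, 0],
    [0, 0, 0, 0],
  ],
)

```text
time: 8.95
tool_pos: [0.54, -0.1494, 0.2295]
tool_rot: [0.005, -0.026, 1.0, 0.008]
contact_force: [0.3, -0.4, -1.0]
gripper_width: 0.448
```

Request:
step_arm(
  steps=[
    [40, 0, -10, 0],
    [40, 0, 0, 0],
    [40, 0, 0, 0],
    [0, 0, 0, 0],
    [0, 0, 0, 0],
  ],
)

```text
time: 9.45
tool_pos: [0.4168, -0.1567, 0.2401]
tool_rot: [0.006, -0.028, 1.0, 0.006]
contact_force: [0.9, -0.4, 0.3]
gripper_width: 0.453
```

```bash
python3 - <<'E'
from h import *
s=state();print(s['time'],s['tool_pos'],s['contact_force'])
for n in ['top','scene']:
    im,d=grab_frame(n);c=camera_params(n);W=world(d,c['mtx'],c['extrinsics']);z=W[...,2]
    h=cv2.cvtColor(im,cv2.COLOR_RGB2HSV);yel=(h[...,0]>18)&(h[...,0]<38)&(h[...,1]>120)
    for k,(a,b) in dict(medium=(.543,-.226),thin=(.459,.092),thick=(.505,.278)).items():
        near=(np.hypot(W[...,0]-a,W[...,1]-b)<.05)&(d>0)
        for q,m in dict(tab=yel&(z>.08)&(z<.092),blk=(z>.043)&(z<.05)&~yel).items():
            if (near&m).sum()>10: rect(W[near&m],f'{n} {k} {q}')
    cv2.imwrite(f'pics/{n}9.png',im[...,::-1])
E
```

```text
9.45 [ 0.41678707 -0.15671462  0.24006584] [ 0.91467172 -0.43202788  0.25778088]
top medium tab 141 c [ 543.6 -226.1] size [35.1 14.9] long-axis deg 0.2 z 85.7
top medium blk 358 c [ 539.7 -226.6] size [96.1 78. ] long-axis deg 87.0 z 45.0
top thin tab 142 c [459.1  91.8] size [13.8 35.3] long-axis deg 171.7 z 85.7
top thin blk 138 c [459.4  91.7] size [15.8 69.9] long-axis deg 171.3 z 45.8
top thick tab 143 c [505.2 278. ] size [35.6 14. ] long-axis deg 9.1 z 85.8
top thick blk 437 c [505.5 278.3] size [69.9 38.4] long-axis deg 8.5 z 46.0
scene medium tab 110 c [ 545.7 -226.5] size [38.7 13.8] long-axis deg 3.0 z 84.3
scene medium blk 219 c [ 553.5 -231.2] size [76.7 71.8] long-axis deg 34.9 z 45.0
scene thin tab 78 c [462.6  91.6] size [14.1 36.9] long-axis deg 172.4 z 84.3
scene thin blk 61 c [461.4  90.7] size [15.1 69.3] long-axis deg 172.5 z 45.1
scene thick tab 85 c [508.3 278.4] size [35.3 15.7] long-axis deg 6.8 z 83.7
scene thick blk 187 c [508.4 278.1] size [71.7 39.7] long-axis deg 7.0 z 44.8
```

View pics/top9.png

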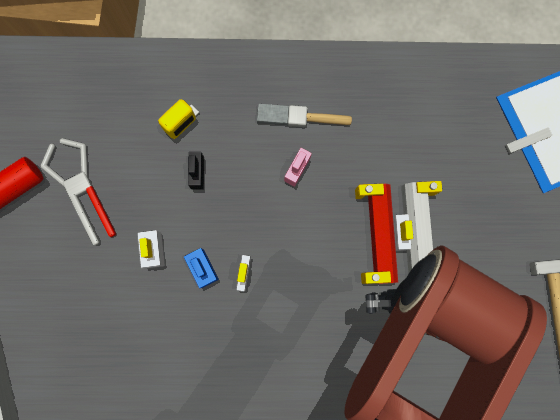

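The medium spacer sits in the gap at (405,232), and its tab top reads 85.7 mm, the same as when it stood on the bench. The other two haven't moved, and the arm is clear.

```bash
python3 -c "
from plant import *
print(job_done())"
```

```text
the job is handed in; nothing more can be done
None
```

The 26 mm spacer is seated in the gap and released, and I handed the job in with the robot's clock at about 9.5 s of the 48 s allowed.

- **Placing:** I picked the medium spacer up by its tab, lined it up over the gap with the wrist camera and lowered it to the bench. The outside forces I read stayed at about 3 N or less.
- **Medium spacer:** the top camera puts its tab at (543.6, -226.1) mm, within about 1 mm of the gap's middle. Its tab top is at 85.7 mm, the same as when it stood on the bench, so it is fully down.
- **Other spacers:** the thin and thick ones were not touched and still stand where they began, more than 300 mm to the side of the gap.
- **Checks that disagreed:**
  - The top camera gave the tab direction as 0.2° and the scene camera as 3.0°, against about 3° for the jig. Both are well inside the 10° limit.
  - The scene camera read tab positions 2–3 mm off the top camera and tab heights about 1.5–2 mm lower, for all three spacers alike, which is about its calibration error.
  - The check of the seated block's top face failed because nearby parts of the jig were picked up with it, so I relied on the tab instead.

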